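# Make up two sample kits in the bottle store

### The arm

A 6-joint arm with a two-finger parallel gripper is mounted at the origin on the work surface. World frame = base frame: x ahead of the robot, y to its left, z up, the work surface at z = 0. Lengths are in m, angles in rad, forces in N, time in s.
With the tool pointing down it reaches from about 0.3 to 0.775 m from the base axis. Payload 14.6 kg.
Tool frame: the origin (TCP) lies on the centre line of the jaws, within the pads' length; the fingertips stand ctrl.tcp_to_tips ahead of it and the grasp point (between the pads) lies 2 mm behind it (ctrl.tcp_to_tips is the distance from the TCP to the fingertips, in m); z points along the fingers, y is the line along which they close (so a half turn about z gives the same grasp; the last joint's range is limited). The gripper opens to 94 mm and grips with 3 to 60 N. Pads are 16 mm wide; open, the fingers measure 119 mm over their backs; the gripper's body (75 mm by 177 mm) begins 78 mm behind the grasp point.
Start: joints at [-1.414, 0.3, 1.521, -0, 1.321, -0.067], TCP at [0.122, -0.536, 0.222] pointing down, gripper open.
Joint ranges: [-3.03, 3.03], [-0.79, 2.21], [0.23, 2.52], [-1.04, 4.18], [0, 3.07], [-2.55, 2.55]. Speed limits (rad/s): [2.22, 2.22, 2.57, 3.14, 3.14, 3.14].

### API

Orientations are given as [roll, pitch, yaw] about the fixed x, y, z axes, in that order (R = Rz(yaw) Ry(pitch) Rx(roll)).
In Python, from station import telemetry, viewer, hand_in, ctrl gives the robot as it stands.
- The arm moves only by the tool step_arm, never from a script. Its argument "plan" is a list of rows, each an object of numbers: "dx", "dy", "dz": the shift along the tool's x, y, z scaled (see below); "rx", "ry", "rz": the turn, a rotation vector about the tool's x, y, z scaled (see below); "claw": the closure, from 0 (fully open) to 1 (shut). In form: [{"dx": .., "dy": .., "dz": .., "rx": .., "ry": .., "rz": .., "claw": ..}, ...]. A call has 1 to 10 rows; each row shifts and turns the commanded pose from where the row before left it, along the tool's axes as they then stand; what a row does not reach is not made up. The controller multiplies each number of a shift by 0.1 m and each number of a turn by 90 degrees. A row lasts 1/10 s, in which the tool goes at most 50 mm and 8.59 degrees, less where a joint would pass 70% of its speed; a pose out of reach is approached as far as the arm can. A call with a number of a shift or a turn outside -1 to 1 is refused whole. A call with a gripper value outside its range is refused whole. The fingers move at their own pace and stop on an object; "grip_force" is the grip in N (left out, the last holds). Time passes only in rows, so rows that do not move let the fingers close. It gives the time, the measured TCP pose, the force, the opening and the grip force at its end, in the units of the state.
- telemetry.get_obs(): the state, without advancing time (a new reading comes with each control period).
- viewer.camera(name): name is "scene" or "top" or "wrist"; returns a dict with "img" (400x640x3 uint8, red, green, blue), "z_map" (400x640 float32, m along the optical axis (not along the pixel's ray), 0 where there is no reading), "fx", "fy", "cx", "cy" (pixels), "R" (3x3) and "t" (3): a world point X has camera coordinates R X + t; the wrist camera has in their place "tool_from_camera" (4x4, takes a point from camera to tool coordinates, whose origin is the TCP and whose axes are the flange's). Camera axes: x right, y down, z forward; pixel columns grow to the right and rows downward; lengths in m; the calibration is good to about 2 mm. A picture is of the moment at which its call begins: read the wrist's pose just before it.
- hand_in(): hands the job in; it is judged then, once.
Trained networks look in a picture, given as the dict that the camera call returned (one of the last four; its "shot" number tells which), for a name from the list of things; names that differ only in an ending like _2 or _b are one class to them, and where a whole thing is asked for, a point or a joint stands for the part that bears it (a point fixed in the world has none). Each returns a list of dicts, best first, with "score" (0 to 1); they miss things now and then, are a little off and sometimes report something else, mostly with a low value. They report only what shows in the picture. A call takes as long as a camera call.
- viewer.recognise(target, picture): "rect" ([left, top, right, bottom] in pixels, round what is visible of it).
The state is a dict: "time_s": time; "qpos": joint angles; "joint_vel": joint speeds; "tau": joint torques, N m; "ee_pos": TCP position; "eef_rot": TCP orientation; "force": force on the tool from outside, world axes, zero at the start; "moment": the same for the moment, N m; "grip_width": finger opening in m; "grip_force": force on a finger pad.
Only numpy, scipy, OpenCV 4.12 (cv2) and the standard library are available. Lean on these libraries where they do the work, as an engineer would, in place of code of your own. Each camera call takes 0.05 s, during which the arm holds its last target. There are 200 camera calls.

### The job

Make up the two sample kits from the bottles standing in the white picking tray: the orange-capped white bottle, the lime green bottle and the amber bottle with the magenta cap go into the blue carrier, and the blue-capped white bottle and the teal bottle with the white cap go into the yellow carrier. Stand each bottle upright on the floor of a compartment of its own, setting it down without dropping it or knocking any over. Leave the black and the gold bottle where they stand.

Things in the scene. Friction and masses are not known exactly. Their poses are not given: they have to be found in the camera images.
- orange_cap_bottle: white round bottle with an orange cap and an orange patch on its label. 108 mm tall, round body 46 mm across; straight round cap 35 mm across on the top 32 mm: grip it there. Rigid, 0.1 to 0.25 kg. Starts standing loose on the 4 mm thick floor of a white picking tray (270 x 320 mm, rim 14 mm high), about 11 cm from its neighbours. Origin: centre of its underside; z up its axis.
- blue_cap_bottle: white bottle with long conical shoulders, a dark blue cap and a blue patch on its label. 112 mm tall, round body 46 mm across; straight round cap 33 mm across on the top 32 mm: grip it there. Rigid, 0.1 to 0.25 kg. Starts standing loose on the 4 mm thick floor of a white picking tray (270 x 320 mm, rim 14 mm high), about 11 cm from its neighbours. Origin: centre of its underside; z up its axis.
- lime_bottle: lime (olive) green bottle with a cap of the same green. 100 mm tall, round body 44 mm across; straight round cap 38 mm across on the top 32 mm: grip it there. Rigid, 0.1 to 0.25 kg. Starts standing loose on the 4 mm thick floor of a white picking tray (270 x 320 mm, rim 14 mm high), about 11 cm from its neighbours. Origin: centre of its underside; z up its axis.
- amber_bottle: amber-brown bottle with a magenta cap and a cream label. 94 mm tall, round body 44 mm across; straight round cap 34 mm across on the top 32 mm: grip it there. Rigid, 0.1 to 0.25 kg. Starts standing loose on the 4 mm thick floor of a white picking tray (270 x 320 mm, rim 14 mm high), about 11 cm from its neighbours. Origin: centre of its underside; z up its axis.
- teal_bottle: teal (blue-green) bottle with a white cap and a white label. 90 mm tall, round body 44 mm across; straight round cap 34 mm across on the top 32 mm: grip it there. Rigid, 0.1 to 0.25 kg. Starts standing loose on the 4 mm thick floor of a white picking tray (270 x 320 mm, rim 14 mm high), about 11 cm from its neighbours. Origin: centre of its underside; z up its axis.
- black_bottle: black bottle with a black cap; surplus stock, not in either kit. 104 mm tall, round body 44 mm across; straight round cap 38 mm across on the top 32 mm: grip it there. Rigid, 0.1 to 0.25 kg. Starts standing loose on the 4 mm thick floor of a white picking tray (270 x 320 mm, rim 14 mm high), about 11 cm from its neighbours. Origin: centre of its underside; z up its axis.
- gold_bottle: gold (pale sand-gold) bottle with a gold cap; surplus stock, not in either kit. 92 mm tall, round body 44 mm across; straight round cap 37 mm across on the top 32 mm: grip it there. Rigid, 0.1 to 0.25 kg. Starts standing loose on the 4 mm thick floor of a white picking tray (270 x 320 mm, rim 14 mm high), about 11 cm from its neighbours. Origin: centre of its underside; z up its axis.
- blue_carrier: blue open square bottle carrier, 152 x 152 mm, loose on the bench, 0.55 kg. Walls 4 mm thick, 45 mm high; a cross of 4 mm dividers, 40 mm high, makes four compartments 70 mm square, floor 4 mm above the bench, centred at x = +-37, y = +-37 mm of its frame. Carrying loops stick out 22 mm at both x ends, 36 mm up. Origin: centre of its underside; x and y square to the walls.
- yellow_carrier: yellow open square bottle carrier, 152 x 152 mm, loose on the bench, 0.55 kg. Walls 4 mm thick, 45 mm high; a cross of 4 mm dividers, 40 mm high, makes four compartments 70 mm square, floor 4 mm above the bench, centred at x = +-37, y = +-37 mm of its frame. Carrying loops stick out 22 mm at both x ends, 36 mm up. Origin: centre of its underside; x and y square to the walls.

How it is judged:
At the end, for the whole second after the job is handed in: Each bottle stands in its kit's carrier on a compartment floor (underside under 12 mm above the carrier's, within 60 mm of its middle along both axes), upright within 0.12 rad, at rest, released. Carriers level on the bench; black and gold bottles upright, within 30 mm of their start (x of orange_cap_bottle in the frame of blue_carrier between -0.06 and 0.06 m and y of orange_cap_bottle in the frame of blue_carrier between -0.06 and 0.06 m and z of orange_cap_bottle in the frame of blue_carrier between -0.004 and 0.012 m and angle between each of orange_cap_bottle, lime_bottle, amber_bottle, blue_cap_bottle, teal_bottle, black_bottle, gold_bottle's own z axis and vertical below 0.12 rad and linear speed of each of orange_cap_bottle, lime_bottle, amber_bottle, blue_cap_bottle, teal_bottle below 0.03 m/s and contact force between the fingers and orange_cap_bottle below 0.05 N and x of lime_bottle in the frame of blue_carrier between -0.06 and 0.06 m and y of lime_bottle in the frame of blue_carrier between -0.06 and 0.06 m and z of lime_bottle in the frame of blue_carrier between -0.004 and 0.012 m and contact force between the fingers and lime_bottle below 0.05 N and x of amber_bottle in the frame of blue_carrier between -0.06 and 0.06 m and y of amber_bottle in the frame of blue_carrier between -0.06 and 0.06 m and z of amber_bottle in the frame of blue_carrier between -0.004 and 0.012 m and contact force between the fingers and amber_bottle below 0.05 N and angle between each of blue_carrier, yellow_carrier's own z axis and vertical below 0.08 rad and height (world z) of each of blue_carrier, yellow_carrier below 0.01 m and x of blue_cap_bottle in the frame of yellow_carrier between -0.06 and 0.06 m and y of blue_cap_bottle in the frame of yellow_carrier between -0.06 and 0.06 m and z of blue_cap_bottle in the frame of yellow_carrier between -0.004 and 0.012 m and contact force between the fingers and blue_cap_bottle below 0.05 N and x of teal_bottle in the frame of yellow_carrier between -0.06 and 0.06 m and y of teal_bottle in the frame of yellow_carrier between -0.06 and 0.06 m and z of teal_bottle in the frame of yellow_carrier between -0.004 and 0.012 m and contact force between the fingers and teal_bottle below 0.05 N and distance of each of black_bottle, gold_bottle from where it was at the start of the episode below 0.03 m); the robot touches nothing.
It fails at once if the black bottle, which is in neither kit, is shifted more than 30 mm or tipped over (distance of black_bottle from where it was at the start of the episode above 0.03 m or angle between black_bottle's own z axis and vertical above 0.3 rad).
It fails at once if the gold bottle, which is in neither kit, is shifted more than 30 mm or tipped over (distance of gold_bottle from where it was at the start of the episode above 0.03 m or angle between gold_bottle's own z axis and vertical above 0.3 rad).
It fails at once if a kit bottle is dropped (falls free of the fingers, faster than 0.7 m/s) or tipped over by more than about 50 degrees (((linear speed of orange_cap_bottle above 0.7 m/s and contact force between the fingers and orange_cap_bottle below 0.02 N) or angle between orange_cap_bottle's own z axis and vertical above 0.9 rad) or ((linear speed of lime_bottle above 0.7 m/s and contact force between the fingers and lime_bottle below 0.02 N) or angle between lime_bottle's own z axis and vertical above 0.9 rad) or ((linear speed of amber_bottle above 0.7 m/s and contact force between the fingers and amber_bottle below 0.02 N) or angle between amber_bottle's own z axis and vertical above 0.9 rad) or ((linear speed of blue_cap_bottle above 0.7 m/s and contact force between the fingers and blue_cap_bottle below 0.02 N) or angle between blue_cap_bottle's own z axis and vertical above 0.9 rad) or ((linear speed of teal_bottle above 0.7 m/s and contact force between the fingers and teal_bottle below 0.02 N) or angle between teal_bottle's own z axis and vertical above 0.9 rad)).
It also fails if it takes over 109 s, if anything falls off the work surface, if the arm or the gripper's body presses on something with over 40 N, if the wrist force passes 120 N, or if a joint passes its speed limit or range.

## Working session

There is one attempt and no reset: what is moved stays moved. The work goes in short steps, Python scripts to look and compute and a tool call to move; the robot and the scene stay as the last step left them, time stands still between calls to the robot, and variables do not carry over. Pictures are saved under pics/ and viewed, at most 14 in all, crops included, and the job is handed in when it is done.

Besides the shell and the picture viewer there is one more tool, called after "Emit:" in YAML: its name, and indented under it one key for each argument. step_arm: Moves the arm, as the interface text tells. Shifts and turns lie within -1 to 1; 1 stands for 0.1 m of shift or 90 degrees of turn. Its arguments: {"type":"object","properties":{"plan":{"type":"array"},"grip_force":{"type":"number"}},"required":["plan"]}

```bash
mkdir -p pics; ls; python3 - <<'E'
from station import telemetry, viewer, ctrl
import cv2
print(telemetry.get_obs(), ctrl.tcp_to_tips)
for n in ("top","scene"):
    c=viewer.camera(n); cv2.imwrite(f"pics/{n}0.png",c["img"][:,:,::-1])
    print(n,c["fx"],c["R"],c["t"])
E
```

```text
pics
{'time_s': 0.0, 'qpos': array([-1.41359250e+00,  3.00491110e-01,  1.52160046e+00,  1.84881838e-06,
        1.32070167e+00, -6.65822761e-02]), 'joint_vel': array([-0.00111707,  0.00017808, -0.00085835, -0.00052564,  0.0002684 ,
       -0.00013177]), 'tau': array([-6.63522642e-04, -5.31802976e+01, -3.52734804e+01,  7.07993726e-02,
        2.44285958e-02, -4.75404659e-05]), 'ee_pos': array([ 0.12202519, -0.53603455,  0.22186715]), 'eef_rot': array([-3.14039485e+00, -8.16651414e-05,  2.23785593e-01]), 'force': array([ 0.80158032, -0.3959998 ,  0.33878819]), 'moment': array([-0.00489235, -0.0294282 ,  0.06422799]), 'grip_force': 0.0, 'grip_width': 0.09419159309634173} 0.017
top 423.6083752666453 [[-0.00733204 -0.99988768 -0.01307192]
 [-0.99369874  0.0087475  -0.11174207]
 [ 0.11184387  0.01217025 -0.99365126]] [-0.00668087  0.57402178  0.98982171]
scene 494.3888034199937 [[ 0.61892295  0.7851509  -0.02173572]
 [ 0.42208232 -0.35580426 -0.83381643]
 [-0.66240538  0.50689387 -0.55161374]] [-0.33131234 -0.20057741  1.45149493]
```

View pics/top0.png

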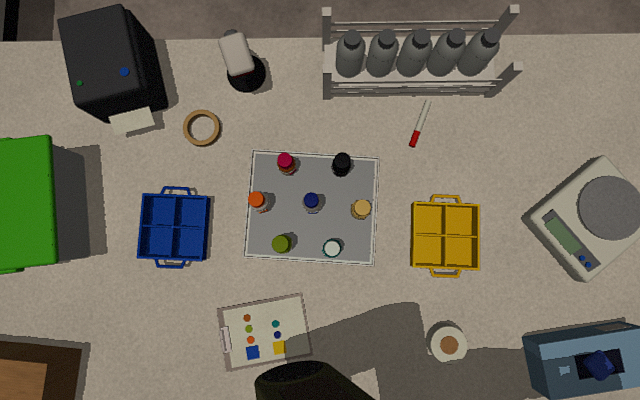

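View pics/scene0.png

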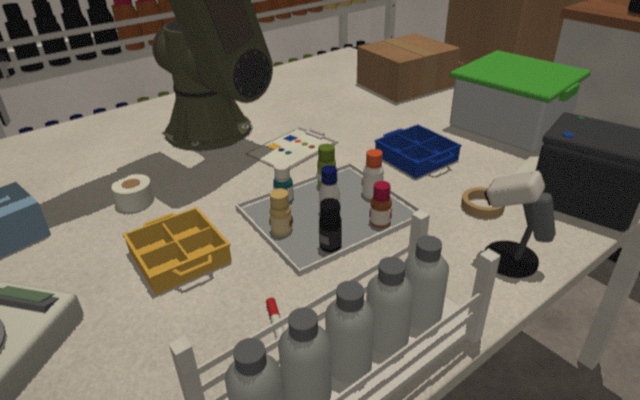

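The top view shows all seven caps in the tray: magenta (286,160), black (342,160), orange (256,200), blue (311,200), gold (361,208), lime (281,243) and white/teal (332,247). The blue carrier is at (174,228) and the yellow at (446,236), both close to square.

```bash
cat > h.py <<'E'
import numpy as np, cv2
from station import telemetry, viewer, ctrl
B=dict(amber_bottle=(286,160,98,34),black_bottle=(342,160,108,38),orange_cap_bottle=(256,200,112,35),blue_cap_bottle=(311,200,116,33),gold_bottle=(361,208,96,37),lime_bottle=(281,243,104,38),teal_bottle=(332,247,94,34))
def cloud(c):
    v,u=np.mgrid[:400,:640]; z=c["z_map"]
    P=np.stack([(u-c["cx"])/c["fx"]*z,(v-c["cy"])/c["fy"]*z,z],-1)
    W=(P-c["t"])@c["R"]; W[z==0]=np.nan
    return W
E
python3 - <<'E'
from h import *
c=viewer.camera("top"); W=cloud(c)
for n,(u,v,h,d) in B.items():
    p=W[v-16:v+17,u-16:u+17].reshape(-1,3)
    zt=np.nanmax(p[:,2]); q=p[p[:,2]>h/1000-.008]
    (x,y),r=cv2.minEnclosingCircle(q[:,:2].astype(np.float32))
    print(n,"top",h,np.round(zt*1000),"mean",np.round(q.mean(0)*1000),"circ",round(x*1000),round(y*1000),"d",round(2000*r),d,len(q), "R",round(np.hypot(x,y),3))
for n,(u,v) in dict(blue=(174,228),yellow=(446,236)).items():
    p=W[v-50:v+51,u-50:u+51].reshape(-1,3)
    print(n,"bench",np.round(1000*np.nanpercentile(p[:,2],[1,50,99])))
    q=p[(p[:,2]>.039)&(p[:,2]<.052)]
    ctr=np.nanmedian(q,0); q=q[np.abs(q[:,1]-ctr[1])<.09]
    hgt=p[p[:,2]>.028]
    print(cv2.minAreaRect((q[:,:2]*1000).astype(np.float32)),cv2.minAreaRect((hgt[:,:2]*1000).astype(np.float32)),len(q))
    print(viewer.recognise(n+"_carrier",c)[:1])
E
```

```text
amber_bottle top 98 103.0 mean [654.  62.  98.] circ 654 62 d 34 34 169 R 0.657
black_bottle top 108 112.0 mean [649. -69. 108.] circ 650 -69 d 38 38 219 R 0.653
orange_cap_bottle top 112 119.0 mean [563. 125. 112.] circ 563 125 d 35 35 194 R 0.577
blue_cap_bottle top 116 121.0 mean [560.   1. 116.] circ 560 2 d 33 33 166 R 0.56
gold_bottle top 96 101.0 mean [ 543. -113.   96.] circ 543 -114 d 36 37 207 R 0.555
lime_bottle top 104 110.0 mean [463.  71. 104.] circ 463 71 d 37 38 228 R 0.469
teal_bottle top 94 99.0 mean [452. -44.  94.] circ 452 -45 d 34 34 177 R 0.454
blue bench [-4.  2. 47.]
((505.58447265625, 334.63916015625), (158.3292236328125, 194.6658935546875), 87.10272216796875) ((505.6397399902344, 334.6363525390625), (158.3292236328125, 195.85557556152344), 87.10272216796875) 1008
[{'rect': [135.3, 184.5, 213.1, 270.6], 'score': 0.57}]
yellow bench [-4.  2. 47.]
((479.9115905761719, -313.55645751953125), (155.4476776123047, 194.65919494628906), 87.19409942626953) ((479.98992919921875, -314.46044921875), (156.86080932617188, 195.65573120117188), 86.54671478271484) 1034
[{'rect': [412.5, 193.5, 480.1, 276.5], 'score': 0.82}]
```

Bottle tops and cap diameters match the known sizes. The carriers are centred near (506,335) and (480,-314) mm, turned about -3°. I'll turn the tool to yaw 0 and go to the teal bottle.

Emit:
step_arm:
  plan:
    - {"rz": 0.0713, "claw": 0}
    - {"rz": 0.0713, "claw": 0}
    - {"dx": 0.24, "dy": -0.35, "claw": 0}
    - {"dx": 0.24, "dy": -0.35, "claw": 0}
    - {"dx": 0.24, "dy": -0.35, "claw": 0}
    - {"dx": 0.24, "dy": -0.35, "claw": 0}
    - {"dx": 0.24, "dy": -0.35, "claw": 0}
    - {"dx": 0.24, "dy": -0.35, "claw": 0}
    - {"dx": 0.24, "dy": -0.35, "claw": 0}
    - {"claw": 0}
  grip_force: 30

```text
$.plan[0]: bad value
```

Emit:
step_arm:
  plan:
    - {"dx": 0, "dy": 0, "dz": 0, "rx": 0, "ry": 0, "rz": 0.0713, "claw": 0}
    - {"dx": 0, "dy": 0, "dz": 0, "rx": 0, "ry": 0, "rz": 0.0713, "claw": 0}
    - {"dx": 0.24, "dy": -0.35, "dz": 0, "rx": 0, "ry": 0, "rz": 0, "claw": 0}
    - {"dx": 0.24, "dy": -0.35, "dz": 0, "rx": 0, "ry": 0, "rz": 0, "claw": 0}
    - {"dx": 0.24, "dy": -0.35, "dz": 0, "rx": 0, "ry": 0, "rz": 0, "claw": 0}
    - {"dx": 0.24, "dy": -0.35, "dz": 0, "rx": 0, "ry": 0, "rz": 0, "claw": 0}
    - {"dx": 0.24, "dy": -0.35, "dz": 0, "rx": 0, "ry": 0, "rz": 0, "claw": 0}
    - {"dx": 0.24, "dy": -0.35, "dz": 0, "rx": 0, "ry": 0, "rz": 0, "claw": 0}
    - {"dx": 0.24, "dy": -0.35, "dz": 0, "rx": 0, "ry": 0, "rz": 0, "claw": 0}
    - {"dx": 0, "dy": 0, "dz": 0, "rx": 0, "ry": 0, "rz": 0, "claw": 0}
  grip_force: 30

```text
time_s: 1.25
ee_pos: [0.2919, -0.2884, 0.2227]
eef_rot: [-3.142, -0.001, 0.004]
force: [-0.2, -0.5, -0.0]
grip_width: 0.0942
grip_force: 0.0
```

Emit:
step_arm:
  plan:
    - {"dx": 0.23, "dy": -0.35, "dz": 0, "rx": 0, "ry": 0, "rz": 0, "claw": 0}
    - {"dx": 0.23, "dy": -0.35, "dz": 0, "rx": 0, "ry": 0, "rz": 0, "claw": 0}
    - {"dx": 0.23, "dy": -0.35, "dz": 0, "rx": 0, "ry": 0, "rz": 0, "claw": 0}
    - {"dx": 0.23, "dy": -0.35, "dz": 0, "rx": 0, "ry": 0, "rz": 0, "claw": 0}
    - {"dx": 0.23, "dy": -0.35, "dz": 0, "rx": 0, "ry": 0, "rz": 0, "claw": 0}
    - {"dx": 0.23, "dy": -0.35, "dz": 0, "rx": 0, "ry": 0, "rz": 0, "claw": 0}
    - {"dx": 0.2, "dy": -0.34, "dz": 0, "rx": 0, "ry": 0, "rz": 0, "claw": 0}
    - {"dx": 0, "dy": 0, "dz": 0, "rx": 0, "ry": 0, "rz": 0, "claw": 0}
    - {"dx": 0, "dy": 0, "dz": 0, "rx": 0, "ry": 0, "rz": 0, "claw": 0}

```text
time_s: 2.15
ee_pos: [0.4482, -0.0475, 0.2221]
eef_rot: [3.141, 0.001, 0.001]
force: [-0.8, -0.3, -0.7]
grip_width: 0.0941
grip_force: 0.0
```

Emit:
step_arm:
  plan:
    - {"dx": 0.04, "dy": -0.025, "dz": 0.3, "rx": 0, "ry": 0, "rz": 0, "claw": 0}
    - {"dx": 0, "dy": 0, "dz": 0.3, "rx": 0, "ry": 0, "rz": 0, "claw": 0}
    - {"dx": 0, "dy": 0, "dz": 0.3, "rx": 0, "ry": 0, "rz": 0, "claw": 0}
    - {"dx": 0, "dy": 0, "dz": 0.3, "rx": 0, "ry": 0, "rz": 0, "claw": 0}
    - {"dx": 0, "dy": 0, "dz": 0.19, "rx": 0, "ry": 0, "rz": 0, "claw": 0}
    - {"dx": 0, "dy": 0, "dz": 0, "rx": 0, "ry": 0, "rz": 0, "claw": 0}
    - {"dx": 0, "dy": 0, "dz": 0, "rx": 0, "ry": 0, "rz": 0, "claw": 1}
    - {"dx": 0, "dy": 0, "dz": 0, "rx": 0, "ry": 0, "rz": 0, "claw": 1}
    - {"dx": 0, "dy": 0, "dz": 0, "rx": 0, "ry": 0, "rz": 0, "claw": 1}
    - {"dx": 0, "dy": 0, "dz": 0, "rx": 0, "ry": 0, "rz": 0, "claw": 1}
  grip_force: 30

```text
time_s: 3.15
ee_pos: [0.4525, -0.045, 0.0842]
eef_rot: [3.141, -0.001, -0.0]
force: [-0.0, -0.6, 0.2]
grip_width: 0.0656
grip_force: 0.0
```

Emit:
step_arm:
  plan:
    - {"dx": 0, "dy": 0, "dz": 0, "rx": 0, "ry": 0, "rz": 0, "claw": 1}
    - {"dx": 0, "dy": 0, "dz": 0, "rx": 0, "ry": 0, "rz": 0, "claw": 1}
    - {"dx": 0, "dy": 0, "dz": 0, "rx": 0, "ry": 0, "rz": 0, "claw": 1}
    - {"dx": 0, "dy": 0, "dz": 0, "rx": 0, "ry": 0, "rz": 0, "claw": 1}
    - {"dx": 0, "dy": 0, "dz": 0, "rx": 0, "ry": 0, "rz": 0, "claw": 1}
    - {"dx": 0, "dy": 0, "dz": 0, "rx": 0, "ry": 0, "rz": 0, "claw": 1}
    - {"dx": 0, "dy": 0, "dz": 0, "rx": 0, "ry": 0, "rz": 0, "claw": 1}
    - {"dx": 0, "dy": 0, "dz": -0.1, "rx": 0, "ry": 0, "rz": 0, "claw": 1}

```text
time_s: 3.95
ee_pos: [0.4514, -0.0447, 0.0928]
eef_rot: [-3.141, 0.002, -0.0]
force: [-0.5, -0.0, -1.8]
grip_width: 0.0335
grip_force: 29.9
```

Emit:
step_arm:
  plan:
    - {"dx": 0, "dy": 0, "dz": -0.25, "rx": 0, "ry": 0, "rz": 0, "claw": 1}
    - {"dx": 0, "dy": 0, "dz": -0.3, "rx": 0, "ry": 0, "rz": 0, "claw": 1}
    - {"dx": 0, "dy": 0.1, "dz": -0.25, "rx": 0, "ry": 0, "rz": 0, "claw": 1}
    - {"dx": 0, "dy": 0.25, "dz": -0.1, "rx": 0, "ry": 0, "rz": 0, "claw": 1}
    - {"dx": 0, "dy": 0.35, "dz": 0, "rx": 0, "ry": 0, "rz": 0, "claw": 1}
    - {"dx": -0.03, "dy": 0.35, "dz": 0, "rx": 0, "ry": 0, "rz": 0, "claw": 1}
    - {"dx": -0.03, "dy": 0.35, "dz": 0, "rx": 0, "ry": 0, "rz": 0, "claw": 1}
    - {"dx": 0, "dy": 0.35, "dz": 0, "rx": 0, "ry": 0, "rz": 0, "claw": 1}
    - {"dx": 0, "dy": 0.35, "dz": 0, "rx": 0, "ry": 0, "rz": 0, "claw": 1}
    - {"dx": 0, "dy": 0.2, "dz": 0, "rx": 0, "ry": 0, "rz": 0, "claw": 1}

```text
time_s: 4.95
ee_pos: [0.4457, -0.277, 0.1841]
eef_rot: [3.141, -0.0, -0.002]
force: [-0.7, 0.8, -1.7]
grip_width: 0.0335
grip_force: 29.9
```

```bash
python3 - <<'E'
from h import *
o=telemetry.get_obs(); print(o["ee_pos"],o["grip_width"])
c=viewer.camera("top"); cv2.imwrite("pics/top1.png",c["img"][:,:,::-1])
E
```

```text
[ 0.445694   -0.2770441   0.18406422] 0.03345342703569283
```

View pics/top1.png

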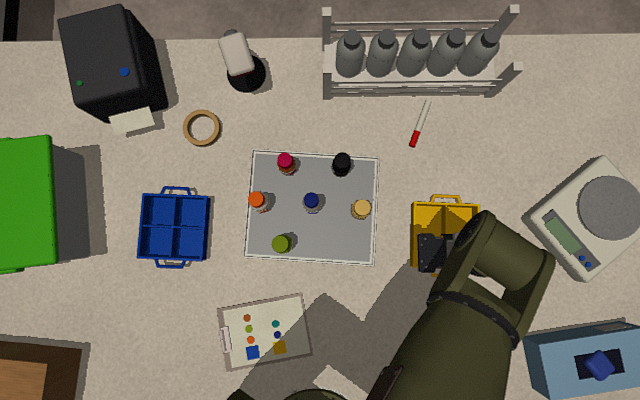

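The picture shows the gripper over the near-left quadrant of the yellow carrier at about (440,250), with nothing disturbed. I'll lower and release.

Emit:
step_arm:
  plan:
    - {"dx": 0, "dy": -0.02, "dz": 0.25, "rx": 0, "ry": 0, "rz": 0, "claw": 1}
    - {"dx": 0, "dy": 0, "dz": 0.3, "rx": 0, "ry": 0, "rz": 0, "claw": 1}
    - {"dx": 0, "dy": 0, "dz": 0.25, "rx": 0, "ry": 0, "rz": 0, "claw": 1}
    - {"dx": 0, "dy": 0, "dz": 0.12, "rx": 0, "ry": 0, "rz": 0, "claw": 1}
    - {"dx": 0, "dy": 0, "dz": 0.06, "rx": 0, "ry": 0, "rz": 0, "claw": 1}
    - {"dx": 0, "dy": 0, "dz": 0, "rx": 0, "ry": 0, "rz": 0, "claw": 1}
    - {"dx": 0, "dy": 0, "dz": 0, "rx": 0, "ry": 0, "rz": 0, "claw": 1}

```text
time_s: 5.7
ee_pos: [0.4466, -0.2731, 0.0866]
eef_rot: [3.141, -0.001, -0.0]
force: [-0.1, -0.4, -1.3]
grip_width: 0.0333
grip_force: 29.9
```

Emit:
step_arm:
  plan:
    - {"dx": 0, "dy": 0, "dz": 0.02, "rx": 0, "ry": 0, "rz": 0, "claw": 1}
    - {"dx": 0, "dy": 0, "dz": 0, "rx": 0, "ry": 0, "rz": 0, "claw": 1}
    - {"dx": 0, "dy": 0, "dz": 0, "rx": 0, "ry": 0, "rz": 0, "claw": 0.4}
    - {"dx": 0, "dy": 0, "dz": 0, "rx": 0, "ry": 0, "rz": 0, "claw": 0.4}
    - {"dx": 0, "dy": 0, "dz": 0, "rx": 0, "ry": 0, "rz": 0, "claw": 0.4}
    - {"dx": 0, "dy": 0, "dz": 0, "rx": 0, "ry": 0, "rz": 0, "claw": 0.4}
    - {"dx": 0, "dy": 0, "dz": -0.15, "rx": 0, "ry": 0, "rz": 0, "claw": 0.4}
    - {"dx": 0, "dy": 0, "dz": -0.3, "rx": 0, "ry": 0, "rz": 0, "claw": 0.4}
    - {"dx": 0, "dy": 0, "dz": -0.3, "rx": 0, "ry": 0, "rz": 0, "claw": 0.4}
    - {"dx": 0, "dy": 0, "dz": -0.3, "rx": 0, "ry": 0, "rz": 0, "claw": 0.4}

```text
time_s: 6.7
ee_pos: [0.446, -0.2728, 0.1897]
eef_rot: [-3.142, 0.0, -0.0]
force: [0.3, 0.4, -1.2]
grip_width: 0.0562
grip_force: 0.0
```

Emit:
step_arm:
  plan:
    - {"dx": 0.08, "dy": -0.2, "dz": 0, "rx": 0, "ry": 0, "rz": 0, "claw": 0.4}
    - {"dx": 0.14, "dy": -0.35, "dz": 0, "rx": 0, "ry": 0, "rz": 0, "claw": 0.4}
    - {"dx": 0.14, "dy": -0.35, "dz": 0, "rx": 0, "ry": 0, "rz": 0, "claw": 0.4}
    - {"dx": 0.15, "dy": -0.35, "dz": 0, "rx": 0, "ry": 0, "rz": 0, "claw": 0.4}
    - {"dx": 0.15, "dy": -0.35, "dz": 0, "rx": 0, "ry": 0, "rz": 0, "claw": 0.4}
    - {"dx": 0.15, "dy": -0.35, "dz": 0, "rx": 0, "ry": 0, "rz": 0, "claw": 0.4}
    - {"dx": 0.15, "dy": -0.35, "dz": 0, "rx": 0, "ry": 0, "rz": 0, "claw": 0.4}
    - {"dx": 0.15, "dy": -0.35, "dz": 0, "rx": 0, "ry": 0, "rz": 0, "claw": 0.4}
    - {"dx": 0.03, "dy": -0.1, "dz": 0, "rx": 0, "ry": 0, "rz": 0, "claw": 0.4}
    - {"dx": 0, "dy": 0, "dz": 0, "rx": 0, "ry": 0, "rz": 0, "claw": 0.4}

```text
time_s: 7.7
ee_pos: [0.5602, 0.0032, 0.1882]
eef_rot: [-3.142, 0.0, 0.002]
force: [-0.4, -0.0, -0.7]
grip_width: 0.0566
grip_force: 0.0
```

```bash
python3 - <<'E'
from h import *
print(telemetry.get_obs()["ee_pos"])
c=viewer.camera("wrist"); cv2.imwrite("pics/w1.png",c["img"][:,:,::-1])
c=viewer.camera("scene"); cv2.imwrite("pics/s1.png",c["img"][80:320,80:480,::-1])
E
```

```text
[0.56022969 0.0031579  0.18822164]
```

View pics/s1.png

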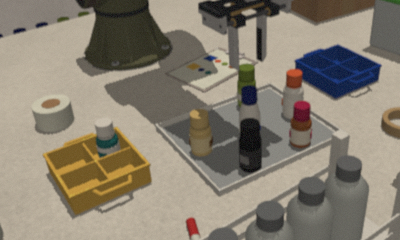

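The teal bottle stands upright in the yellow carrier at crop pixel (104,135), and the other bottles are undisturbed. Next is the blue cap.

Emit:
step_arm:
  plan:
    - {"dx": 0, "dy": 0.01, "dz": 0.25, "rx": 0, "ry": 0, "rz": 0, "claw": 0.4}
    - {"dx": 0, "dy": 0, "dz": 0.3, "rx": 0, "ry": 0, "rz": 0, "claw": 0.4}
    - {"dx": 0, "dy": 0, "dz": 0.27, "rx": 0, "ry": 0, "rz": 0, "claw": 0.4}
    - {"dx": 0, "dy": 0, "dz": 0, "rx": 0, "ry": 0, "rz": 0, "claw": 0.4}
    - {"dx": 0, "dy": 0, "dz": 0, "rx": 0, "ry": 0, "rz": 0, "claw": 1}
    - {"dx": 0, "dy": 0, "dz": 0, "rx": 0, "ry": 0, "rz": 0, "claw": 1}
    - {"dx": 0, "dy": 0, "dz": 0, "rx": 0, "ry": 0, "rz": 0, "claw": 1}
    - {"dx": 0, "dy": 0, "dz": 0, "rx": 0, "ry": 0, "rz": 0, "claw": 1}
    - {"dx": 0, "dy": 0, "dz": 0, "rx": 0, "ry": 0, "rz": 0, "claw": 1}
    - {"dx": 0, "dy": 0, "dz": 0, "rx": 0, "ry": 0, "rz": 0, "claw": 1}

```text
time_s: 8.8
ee_pos: [0.5608, 0.0011, 0.1077]
eef_rot: [3.141, -0.002, 0.0]
force: [-0.9, 0.5, 6.3]
grip_width: 0.0327
grip_force: 29.9
```

Emit:
step_arm:
  plan:
    - {"dx": 0, "dy": 0, "dz": -0.1, "rx": 0, "ry": 0, "rz": 0, "claw": 1}
    - {"dx": 0, "dy": 0, "dz": -0.3, "rx": 0, "ry": 0, "rz": 0, "claw": 1}
    - {"dx": 0, "dy": 0, "dz": -0.35, "rx": 0, "ry": 0, "rz": 0, "claw": 1}
    - {"dx": 0, "dy": 0, "dz": -0.35, "rx": 0, "ry": 0, "rz": 0, "claw": 1}
    - {"dx": 0, "dy": 0.1, "dz": -0.2, "rx": 0, "ry": 0, "rz": 0, "claw": 1}
    - {"dx": 0, "dy": 0.2, "dz": 0, "rx": 0, "ry": 0, "rz": 0, "claw": 1}
    - {"dx": -0.05, "dy": 0.35, "dz": 0, "rx": 0, "ry": 0, "rz": 0, "claw": 1}
    - {"dx": -0.05, "dy": 0.35, "dz": 0, "rx": 0, "ry": 0, "rz": 0, "claw": 1}
    - {"dx": -0.05, "dy": 0.35, "dz": 0, "rx": 0, "ry": 0, "rz": 0, "claw": 1}
    - {"dx": -0.05, "dy": 0.35, "dz": 0, "rx": 0, "ry": 0, "rz": 0, "claw": 1}

```text
time_s: 9.8
ee_pos: [0.5396, -0.1701, 0.237]
eef_rot: [-3.142, 0.0, -0.0]
force: [-0.1, 1.5, -2.0]
grip_width: 0.0325
grip_force: 29.9
```

Emit:
step_arm:
  plan:
    - {"dx": -0.07, "dy": 0.35, "dz": 0, "rx": 0, "ry": 0, "rz": 0, "claw": 1}
    - {"dx": -0.07, "dy": 0.35, "dz": 0, "rx": 0, "ry": 0, "rz": 0, "claw": 1}
    - {"dx": -0.06, "dy": 0.27, "dz": 0, "rx": 0, "ry": 0, "rz": 0, "claw": 1}
    - {"dx": 0, "dy": 0.12, "dz": 0, "rx": 0, "ry": 0, "rz": 0, "claw": 1}
    - {"dx": 0, "dy": 0, "dz": 0.2, "rx": 0, "ry": 0, "rz": 0, "claw": 1}
    - {"dx": 0, "dy": 0, "dz": 0.3, "rx": 0, "ry": 0, "rz": 0, "claw": 1}
    - {"dx": 0, "dy": 0, "dz": 0.3, "rx": 0, "ry": 0, "rz": 0, "claw": 1}
    - {"dx": 0, "dy": 0, "dz": 0.25, "rx": 0, "ry": 0, "rz": 0, "claw": 1}
    - {"dx": 0, "dy": 0, "dz": 0.15, "rx": 0, "ry": 0, "rz": 0, "claw": 1}
    - {"dx": 0, "dy": 0, "dz": 0, "rx": 0, "ry": 0, "rz": 0, "claw": 1}

```text
time_s: 10.8
ee_pos: [0.5197, -0.2771, 0.1149]
eef_rot: [-3.14, 0.003, 0.0]
force: [0.3, -0.0, -1.4]
grip_width: 0.0324
grip_force: 29.9
```

Emit:
step_arm:
  plan:
    - {"dx": 0, "dy": 0, "dz": 0.05, "rx": 0, "ry": 0, "rz": 0, "claw": 1}
    - {"dx": 0, "dy": 0, "dz": 0.015, "rx": 0, "ry": 0, "rz": 0, "claw": 1}
    - {"dx": 0, "dy": 0, "dz": 0, "rx": 0, "ry": 0, "rz": 0, "claw": 1}
    - {"dx": 0, "dy": 0, "dz": 0, "rx": 0, "ry": 0, "rz": 0, "claw": 0.4}
    - {"dx": 0, "dy": 0, "dz": 0, "rx": 0, "ry": 0, "rz": 0, "claw": 0.4}
    - {"dx": 0, "dy": 0, "dz": 0, "rx": 0, "ry": 0, "rz": 0, "claw": 0.4}
    - {"dx": 0, "dy": 0, "dz": 0, "rx": 0, "ry": 0, "rz": 0, "claw": 0.4}
    - {"dx": 0, "dy": 0, "dz": -0.2, "rx": 0, "ry": 0, "rz": 0, "claw": 0.4}
    - {"dx": 0, "dy": 0, "dz": -0.35, "rx": 0, "ry": 0, "rz": 0, "claw": 0.4}
    - {"dx": 0, "dy": 0, "dz": -0.35, "rx": 0, "ry": 0, "rz": 0, "claw": 0.4}

```text
time_s: 11.8
ee_pos: [0.5199, -0.2777, 0.2009]
eef_rot: [-3.141, 0.001, -0.0]
force: [0.3, -0.4, 0.7]
grip_width: 0.0563
grip_force: 0.0
```

Emit:
step_arm:
  plan:
    - {"dx": 0.08, "dy": -0.2, "dz": 0, "rx": 0, "ry": 0, "rz": 0, "claw": 0.4}
    - {"dx": 0.15, "dy": -0.38, "dz": 0, "rx": 0, "ry": 0, "rz": 0, "claw": 0.4}
    - {"dx": 0.15, "dy": -0.38, "dz": 0, "rx": 0, "ry": 0, "rz": 0, "claw": 0.4}
    - {"dx": 0.15, "dy": -0.38, "dz": 0, "rx": 0, "ry": 0, "rz": 0, "claw": 0.4}
    - {"dx": 0.15, "dy": -0.38, "dz": 0, "rx": 0, "ry": 0, "rz": 0, "claw": 0.4}
    - {"dx": 0.15, "dy": -0.38, "dz": 0, "rx": 0, "ry": 0, "rz": 0, "claw": 0.4}
    - {"dx": 0.15, "dy": -0.38, "dz": 0, "rx": 0, "ry": 0, "rz": 0, "claw": 0.4}
    - {"dx": 0.15, "dy": -0.38, "dz": 0, "rx": 0, "ry": 0, "rz": 0, "claw": 0.4}
    - {"dx": 0.15, "dy": -0.38, "dz": 0, "rx": 0, "ry": 0, "rz": 0, "claw": 0.4}
    - {"dx": 0.06, "dy": -0.16, "dz": 0, "rx": 0, "ry": 0, "rz": 0, "claw": 0.4}

```text
time_s: 12.8
ee_pos: [0.6547, 0.0652, 0.1998]
eef_rot: [-3.141, -0.0, 0.002]
force: [-0.4, -1.1, 0.3]
grip_width: 0.0563
grip_force: 0.0
```

```bash
python3 - <<'E'
from h import *
c=viewer.camera("scene"); cv2.imwrite("pics/s2.png",c["img"][80:320,80:480,::-1])
print(telemetry.get_obs()["ee_pos"])
E
```

```text
[0.65484119 0.06599927 0.19957088]
```

View pics/s2.png

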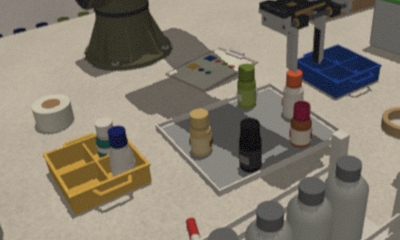

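Both yellow-kit bottles stand in their compartments at crop pixels (104,135) and (120,150). Now I'll grip the amber bottle.

Emit:
step_arm:
  plan:
    - {"dx": -0.01, "dy": 0.04, "dz": 0.3, "rx": 0, "ry": 0, "rz": 0, "claw": 0.4}
    - {"dx": 0, "dy": 0, "dz": 0.35, "rx": 0, "ry": 0, "rz": 0, "claw": 0.4}
    - {"dx": 0, "dy": 0, "dz": 0.3, "rx": 0, "ry": 0, "rz": 0, "claw": 0.4}
    - {"dx": 0, "dy": 0, "dz": 0.17, "rx": 0, "ry": 0, "rz": 0, "claw": 0.4}
    - {"dx": 0, "dy": 0, "dz": 0, "rx": 0, "ry": 0, "rz": 0, "claw": 1}
    - {"dx": 0, "dy": 0, "dz": 0, "rx": 0, "ry": 0, "rz": 0, "claw": 1}
    - {"dx": 0, "dy": 0, "dz": 0, "rx": 0, "ry": 0, "rz": 0, "claw": 1}
    - {"dx": 0, "dy": 0, "dz": 0, "rx": 0, "ry": 0, "rz": 0, "claw": 1}
    - {"dx": 0, "dy": 0, "dz": 0, "rx": 0, "ry": 0, "rz": 0, "claw": 1}
    - {"dx": 0, "dy": 0, "dz": 0, "rx": 0, "ry": 0, "rz": 0, "claw": 1}

```text
time_s: 13.85
ee_pos: [0.6538, 0.058, 0.0893]
eef_rot: [3.141, -0.002, -0.0]
force: [0.0, -0.4, 7.5]
grip_width: 0.034
grip_force: 29.5
```

Emit:
step_arm:
  plan:
    - {"dx": 0, "dy": 0, "dz": -0.1, "rx": 0, "ry": 0, "rz": 0, "claw": 1}
    - {"dx": 0, "dy": 0, "dz": -0.3, "rx": 0, "ry": 0, "rz": 0, "claw": 1}
    - {"dx": 0, "dy": 0, "dz": -0.35, "rx": 0, "ry": 0, "rz": 0, "claw": 1}
    - {"dx": 0, "dy": 0, "dz": -0.35, "rx": 0, "ry": 0, "rz": 0, "claw": 1}
    - {"dx": 0, "dy": -0.1, "dz": -0.2, "rx": 0, "ry": 0, "rz": 0, "claw": 1}
    - {"dx": -0.1, "dy": -0.2, "dz": 0, "rx": 0, "ry": 0, "rz": 0, "claw": 1}
    - {"dx": -0.2, "dy": -0.3, "dz": 0, "rx": 0, "ry": 0, "rz": 0, "claw": 1}
    - {"dx": -0.2, "dy": -0.3, "dz": 0, "rx": 0, "ry": 0, "rz": 0, "claw": 1}
    - {"dx": -0.2, "dy": -0.3, "dz": 0, "rx": 0, "ry": 0, "rz": 0, "claw": 1}
    - {"dx": -0.2, "dy": -0.3, "dz": 0, "rx": 0, "ry": 0, "rz": 0, "claw": 1}

```text
time_s: 14.85
ee_pos: [0.5621, 0.2092, 0.2186]
eef_rot: [-3.142, -0.0, -0.0]
force: [1.0, 0.4, -1.7]
grip_width: 0.0338
grip_force: 29.5
```

Emit:
step_arm:
  plan:
    - {"dx": -0.2, "dy": -0.35, "dz": 0, "rx": 0, "ry": 0, "rz": 0, "claw": 1}
    - {"dx": -0.2, "dy": -0.35, "dz": 0, "rx": 0, "ry": 0, "rz": 0, "claw": 1}
    - {"dx": -0.2, "dy": -0.35, "dz": 0, "rx": 0, "ry": 0, "rz": 0, "claw": 1}
    - {"dx": -0.2, "dy": -0.35, "dz": 0, "rx": 0, "ry": 0, "rz": 0, "claw": 1}
    - {"dx": -0.13, "dy": -0.26, "dz": 0, "rx": 0, "ry": 0, "rz": 0, "claw": 1}
    - {"dx": 0, "dy": 0, "dz": 0, "rx": 0, "ry": 0, "rz": 0, "claw": 1}
    - {"dx": 0, "dy": 0, "dz": 0, "rx": 0, "ry": 0, "rz": 0, "claw": 1}

```text
time_s: 15.55
ee_pos: [0.47, 0.3743, 0.2183]
eef_rot: [3.142, -0.0, 0.001]
force: [0.7, -0.3, -0.6]
grip_width: 0.0341
grip_force: 29.5
```

Emit:
step_arm:
  plan:
    - {"dx": 0, "dy": 0, "dz": 0.2, "rx": 0, "ry": 0, "rz": 0, "claw": 1}
    - {"dx": 0, "dy": 0, "dz": 0.3, "rx": 0, "ry": 0, "rz": 0, "claw": 1}
    - {"dx": 0, "dy": 0, "dz": 0.3, "rx": 0, "ry": 0, "rz": 0, "claw": 1}
    - {"dx": 0, "dy": 0, "dz": 0.25, "rx": 0, "ry": 0, "rz": 0, "claw": 1}
    - {"dx": 0, "dy": 0, "dz": 0.15, "rx": 0, "ry": 0, "rz": 0, "claw": 1}
    - {"dx": 0, "dy": 0, "dz": 0.06, "rx": 0, "ry": 0, "rz": 0, "claw": 1}
    - {"dx": 0, "dy": 0, "dz": 0, "rx": 0, "ry": 0, "rz": 0, "claw": 1}

```text
time_s: 16.25
ee_pos: [0.4706, 0.3738, 0.092]
eef_rot: [3.141, 0.0, -0.001]
force: [-0.0, 0.0, -0.6]
grip_width: 0.0339
grip_force: 29.5
```

Emit:
step_arm:
  plan:
    - {"dx": 0, "dy": 0, "dz": 0.025, "rx": 0, "ry": 0, "rz": 0, "claw": 1}
    - {"dx": 0, "dy": 0, "dz": 0, "rx": 0, "ry": 0, "rz": 0, "claw": 1}
    - {"dx": 0, "dy": 0, "dz": 0, "rx": 0, "ry": 0, "rz": 0, "claw": 0.4}
    - {"dx": 0, "dy": 0, "dz": 0, "rx": 0, "ry": 0, "rz": 0, "claw": 0.4}
    - {"dx": 0, "dy": 0, "dz": 0, "rx": 0, "ry": 0, "rz": 0, "claw": 0.4}
    - {"dx": 0, "dy": 0, "dz": 0, "rx": 0, "ry": 0, "rz": 0, "claw": 0.4}
    - {"dx": 0, "dy": 0, "dz": -0.2, "rx": 0, "ry": 0, "rz": 0, "claw": 0.4}
    - {"dx": 0, "dy": 0, "dz": -0.3, "rx": 0, "ry": 0, "rz": 0, "claw": 0.4}
    - {"dx": 0, "dy": 0, "dz": -0.3, "rx": 0, "ry": 0, "rz": 0, "claw": 0.4}
    - {"dx": 0, "dy": 0, "dz": -0.2, "rx": 0, "ry": 0, "rz": 0, "claw": 0.4}

```text
time_s: 17.25
ee_pos: [0.4706, 0.3744, 0.1918]
eef_rot: [-3.14, -0.002, -0.0]
force: [-0.2, 0.0, -0.6]
grip_width: 0.0563
grip_force: 0.0
```

Emit:
step_arm:
  plan:
    - {"dx": 0.08, "dy": 0.2, "dz": 0, "rx": 0, "ry": 0, "rz": 0, "claw": 0.4}
    - {"dx": 0.13, "dy": 0.35, "dz": 0, "rx": 0, "ry": 0, "rz": 0, "claw": 0.4}
    - {"dx": 0.13, "dy": 0.35, "dz": 0, "rx": 0, "ry": 0, "rz": 0, "claw": 0.4}
    - {"dx": 0.13, "dy": 0.35, "dz": 0, "rx": 0, "ry": 0, "rz": 0, "claw": 0.4}
    - {"dx": 0.13, "dy": 0.35, "dz": 0, "rx": 0, "ry": 0, "rz": 0, "claw": 0.4}
    - {"dx": 0.13, "dy": 0.35, "dz": 0, "rx": 0, "ry": 0, "rz": 0, "claw": 0.4}
    - {"dx": 0.13, "dy": 0.35, "dz": 0, "rx": 0, "ry": 0, "rz": 0, "claw": 0.4}
    - {"dx": 0.07, "dy": 0.19, "dz": 0, "rx": 0, "ry": 0, "rz": 0, "claw": 0.4}
    - {"dx": 0, "dy": 0, "dz": 0, "rx": 0, "ry": 0, "rz": 0, "claw": 0.4}
    - {"dx": 0, "dy": 0, "dz": 0, "rx": 0, "ry": 0, "rz": 0, "claw": 0.4}

```text
time_s: 18.25
ee_pos: [0.5631, 0.1254, 0.1895]
eef_rot: [-3.141, 0.0, -0.001]
force: [0.2, 0.7, 0.6]
grip_width: 0.0565
grip_force: 0.0
```

```bash
python3 - <<'E'
from h import *
c=viewer.camera("scene"); cv2.imwrite("pics/s3.png",c["img"][80:320,80:520,::-1])
print(telemetry.get_obs()["ee_pos"])
E
```

```text
[0.56294082 0.12589931 0.18948282]
```

View pics/s3.png

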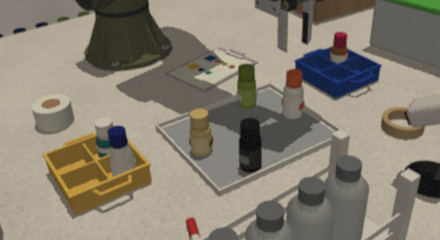

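The amber bottle stands in the blue carrier at crop pixel (340,45). Next is the orange cap.

Emit:
step_arm:
  plan:
    - {"dx": 0, "dy": 0.01, "dz": 0.25, "rx": 0, "ry": 0, "rz": 0, "claw": 0.4}
    - {"dx": 0, "dy": 0, "dz": 0.35, "rx": 0, "ry": 0, "rz": 0, "claw": 0.4}
    - {"dx": 0, "dy": 0, "dz": 0.27, "rx": 0, "ry": 0, "rz": 0, "claw": 0.4}
    - {"dx": 0, "dy": 0, "dz": 0, "rx": 0, "ry": 0, "rz": 0, "claw": 0.4}
    - {"dx": 0, "dy": 0, "dz": 0, "rx": 0, "ry": 0, "rz": 0, "claw": 1}
    - {"dx": 0, "dy": 0, "dz": 0, "rx": 0, "ry": 0, "rz": 0, "claw": 1}
    - {"dx": 0, "dy": 0, "dz": 0, "rx": 0, "ry": 0, "rz": 0, "claw": 1}
    - {"dx": 0, "dy": 0, "dz": 0, "rx": 0, "ry": 0, "rz": 0, "claw": 1}
    - {"dx": 0, "dy": 0, "dz": 0, "rx": 0, "ry": 0, "rz": 0, "claw": 1}
    - {"dx": 0, "dy": 0, "dz": 0, "rx": 0, "ry": 0, "rz": 0, "claw": 1}

```text
time_s: 19.3
ee_pos: [0.5639, 0.1244, 0.1039]
eef_rot: [-3.141, -0.003, -0.0]
force: [0.0, 1.7, 7.4]
grip_width: 0.0343
grip_force: 29.9
```

Emit:
step_arm:
  plan:
    - {"dx": 0, "dy": 0, "dz": -0.1, "rx": 0, "ry": 0, "rz": 0, "claw": 1}
    - {"dx": 0, "dy": 0, "dz": -0.3, "rx": 0, "ry": 0, "rz": 0, "claw": 1}
    - {"dx": 0, "dy": 0, "dz": -0.3, "rx": 0, "ry": 0, "rz": 0, "claw": 1}
    - {"dx": 0, "dy": -0.1, "dz": -0.2, "rx": 0, "ry": 0, "rz": 0, "claw": 1}
    - {"dx": 0, "dy": -0.2, "dz": 0, "rx": 0, "ry": 0, "rz": 0, "claw": 1}
    - {"dx": -0.07, "dy": -0.35, "dz": 0, "rx": 0, "ry": 0, "rz": 0, "claw": 1}
    - {"dx": -0.08, "dy": -0.35, "dz": 0, "rx": 0, "ry": 0, "rz": 0, "claw": 1}
    - {"dx": -0.08, "dy": -0.35, "dz": 0, "rx": 0, "ry": 0, "rz": 0, "claw": 1}
    - {"dx": 0, "dy": -0.25, "dz": 0, "rx": 0, "ry": 0, "rz": 0, "claw": 1}
    - {"dx": 0, "dy": -0.12, "dz": 0, "rx": 0, "ry": 0, "rz": 0, "claw": 1}

```text
time_s: 20.3
ee_pos: [0.5397, 0.2979, 0.1929]
eef_rot: [-3.141, -0.0, 0.002]
force: [0.3, -0.2, -2.2]
grip_width: 0.0345
grip_force: 29.9
```

Emit:
step_arm:
  plan:
    - {"dx": 0, "dy": 0, "dz": 0.15, "rx": 0, "ry": 0, "rz": 0, "claw": 1}
    - {"dx": 0, "dy": 0, "dz": 0.25, "rx": 0, "ry": 0, "rz": 0, "claw": 1}
    - {"dx": 0, "dy": 0, "dz": 0.25, "rx": 0, "ry": 0, "rz": 0, "claw": 1}
    - {"dx": 0, "dy": 0, "dz": 0.12, "rx": 0, "ry": 0, "rz": 0, "claw": 1}
    - {"dx": 0, "dy": 0, "dz": 0.06, "rx": 0, "ry": 0, "rz": 0, "claw": 1}
    - {"dx": 0, "dy": 0, "dz": 0, "rx": 0, "ry": 0, "rz": 0, "claw": 1}

```text
time_s: 20.9
ee_pos: [0.5403, 0.2955, 0.1091]
eef_rot: [3.141, 0.001, -0.001]
force: [0.2, -0.6, -1.2]
grip_width: 0.0344
grip_force: 29.9
```

Emit:
step_arm:
  plan:
    - {"dx": 0, "dy": 0, "dz": 0.03, "rx": 0, "ry": 0, "rz": 0, "claw": 1}
    - {"dx": 0, "dy": 0, "dz": 0.015, "rx": 0, "ry": 0, "rz": 0, "claw": 1}
    - {"dx": 0, "dy": 0, "dz": 0, "rx": 0, "ry": 0, "rz": 0, "claw": 1}
    - {"dx": 0, "dy": 0, "dz": 0, "rx": 0, "ry": 0, "rz": 0, "claw": 0.4}
    - {"dx": 0, "dy": 0, "dz": 0, "rx": 0, "ry": 0, "rz": 0, "claw": 0.4}
    - {"dx": 0, "dy": 0, "dz": 0, "rx": 0, "ry": 0, "rz": 0, "claw": 0.4}
    - {"dx": 0, "dy": 0, "dz": 0, "rx": 0, "ry": 0, "rz": 0, "claw": 0.4}
    - {"dx": 0, "dy": 0, "dz": -0.2, "rx": 0, "ry": 0, "rz": 0, "claw": 0.4}
    - {"dx": 0, "dy": 0, "dz": -0.3, "rx": 0, "ry": 0, "rz": 0, "claw": 0.4}
    - {"dx": 0, "dy": 0, "dz": -0.35, "rx": 0, "ry": 0, "rz": 0, "claw": 0.4}

```text
time_s: 21.9
ee_pos: [0.5398, 0.296, 0.1903]
eef_rot: [3.141, 0.002, -0.0]
force: [0.3, -0.6, 0.2]
grip_width: 0.0561
grip_force: 0.0
```

Emit:
step_arm:
  plan:
    - {"dx": -0.07, "dy": 0.2, "dz": 0, "rx": 0, "ry": 0, "rz": 0, "claw": 0.4}
    - {"dx": -0.12, "dy": 0.35, "dz": 0, "rx": 0, "ry": 0, "rz": 0, "claw": 0.4}
    - {"dx": -0.12, "dy": 0.35, "dz": 0, "rx": 0, "ry": 0, "rz": 0, "claw": 0.4}
    - {"dx": -0.12, "dy": 0.35, "dz": 0, "rx": 0, "ry": 0, "rz": 0, "claw": 0.4}
    - {"dx": -0.12, "dy": 0.35, "dz": 0, "rx": 0, "ry": 0, "rz": 0, "claw": 0.4}
    - {"dx": -0.12, "dy": 0.35, "dz": 0, "rx": 0, "ry": 0, "rz": 0, "claw": 0.4}
    - {"dx": -0.1, "dy": 0.3, "dz": 0, "rx": 0, "ry": 0, "rz": 0, "claw": 0.4}
    - {"dx": 0, "dy": 0, "dz": 0, "rx": 0, "ry": 0, "rz": 0, "claw": 0.4}
    - {"dx": 0, "dy": 0, "dz": 0, "rx": 0, "ry": 0, "rz": 0, "claw": 0.4}

```text
time_s: 22.8
ee_pos: [0.4634, 0.071, 0.1903]
eef_rot: [-3.141, -0.001, -0.001]
force: [-0.6, 0.1, -0.6]
grip_width: 0.0563
grip_force: 0.0
```

```bash
python3 - <<'E'
from h import *
c=viewer.camera("scene"); cv2.imwrite("pics/s4.png",c["img"][80:320,80:520,::-1])
print(telemetry.get_obs()["ee_pos"])
E
```

```text
[0.46348553 0.07149083 0.19019505]
```

View pics/s4.png

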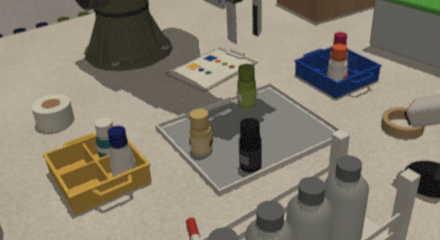

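The orange and amber bottles stand in the blue carrier at crop pixels (338,60) and (340,40). The lime bottle is next, with the TCP going down to z 0.094.

Emit:
step_arm:
  plan:
    - {"dx": 0, "dy": 0, "dz": 0.25, "rx": 0, "ry": 0, "rz": 0, "claw": 0.4}
    - {"dx": 0, "dy": 0, "dz": 0.35, "rx": 0, "ry": 0, "rz": 0, "claw": 0.4}
    - {"dx": 0, "dy": 0, "dz": 0.35, "rx": 0, "ry": 0, "rz": 0, "claw": 0.4}
    - {"dx": 0, "dy": 0, "dz": 0, "rx": 0, "ry": 0, "rz": 0, "claw": 0.4}
    - {"dx": 0, "dy": 0, "dz": 0, "rx": 0, "ry": 0, "rz": 0, "claw": 1}
    - {"dx": 0, "dy": 0, "dz": 0, "rx": 0, "ry": 0, "rz": 0, "claw": 1}
    - {"dx": 0, "dy": 0, "dz": 0, "rx": 0, "ry": 0, "rz": 0, "claw": 1}
    - {"dx": 0, "dy": 0, "dz": 0, "rx": 0, "ry": 0, "rz": 0, "claw": 1}
    - {"dx": 0, "dy": 0, "dz": 0, "rx": 0, "ry": 0, "rz": 0, "claw": 1}
    - {"dx": 0, "dy": 0, "dz": 0, "rx": 0, "ry": 0, "rz": 0, "claw": 1}

```text
time_s: 23.85
ee_pos: [0.4641, 0.0714, 0.0965]
eef_rot: [-3.141, -0.003, -0.0]
force: [-0.4, 1.0, 8.0]
grip_width: 0.0379
grip_force: 30.0
```

Emit:
step_arm:
  plan:
    - {"dx": 0, "dy": 0, "dz": -0.1, "rx": 0, "ry": 0, "rz": 0, "claw": 1}
    - {"dx": 0, "dy": 0, "dz": -0.3, "rx": 0, "ry": 0, "rz": 0, "claw": 1}
    - {"dx": 0, "dy": 0, "dz": -0.3, "rx": 0, "ry": 0, "rz": 0, "claw": 1}
    - {"dx": 0, "dy": -0.1, "dz": -0.2, "rx": 0, "ry": 0, "rz": 0, "claw": 1}
    - {"dx": 0, "dy": -0.25, "dz": 0, "rx": 0, "ry": 0, "rz": 0, "claw": 1}
    - {"dx": 0.03, "dy": -0.4, "dz": 0, "rx": 0, "ry": 0, "rz": 0, "claw": 1}
    - {"dx": 0, "dy": -0.4, "dz": 0, "rx": 0, "ry": 0, "rz": 0, "claw": 1}
    - {"dx": 0, "dy": -0.4, "dz": 0, "rx": 0, "ry": 0, "rz": 0, "claw": 1}
    - {"dx": 0, "dy": -0.4, "dz": 0, "rx": 0, "ry": 0, "rz": 0, "claw": 1}
    - {"dx": 0, "dy": -0.25, "dz": 0, "rx": 0, "ry": 0, "rz": 0, "claw": 1}

```text
time_s: 24.85
ee_pos: [0.4657, 0.2935, 0.1858]
eef_rot: [-3.141, -0.0, 0.001]
force: [-0.6, -0.8, -2.0]
grip_width: 0.0374
grip_force: 30.0
```

Emit:
step_arm:
  plan:
    - {"dx": 0, "dy": -0.08, "dz": 0, "rx": 0, "ry": 0, "rz": 0, "claw": 1}
    - {"dx": 0, "dy": 0, "dz": 0, "rx": 0, "ry": 0, "rz": 0, "claw": 1}
    - {"dx": 0, "dy": 0, "dz": 0.15, "rx": 0, "ry": 0, "rz": 0, "claw": 1}
    - {"dx": 0, "dy": 0, "dz": 0.25, "rx": 0, "ry": 0, "rz": 0, "claw": 1}
    - {"dx": 0, "dy": 0, "dz": 0.25, "rx": 0, "ry": 0, "rz": 0, "claw": 1}
    - {"dx": 0, "dy": 0, "dz": 0.12, "rx": 0, "ry": 0, "rz": 0, "claw": 1}
    - {"dx": 0, "dy": 0, "dz": 0.06, "rx": 0, "ry": 0, "rz": 0, "claw": 1}
    - {"dx": 0, "dy": 0, "dz": 0, "rx": 0, "ry": 0, "rz": 0, "claw": 1}

```text
time_s: 25.65
ee_pos: [0.4664, 0.2987, 0.1021]
eef_rot: [3.141, 0.0, -0.001]
force: [0.0, 0.2, -1.3]
grip_width: 0.0375
grip_force: 30.0
```

Emit:
step_arm:
  plan:
    - {"dx": 0, "dy": 0, "dz": 0.035, "rx": 0, "ry": 0, "rz": 0, "claw": 1}
    - {"dx": 0, "dy": 0, "dz": 0.015, "rx": 0, "ry": 0, "rz": 0, "claw": 1}
    - {"dx": 0, "dy": 0, "dz": 0, "rx": 0, "ry": 0, "rz": 0, "claw": 1}
    - {"dx": 0, "dy": 0, "dz": 0, "rx": 0, "ry": 0, "rz": 0, "claw": 0.4}
    - {"dx": 0, "dy": 0, "dz": 0, "rx": 0, "ry": 0, "rz": 0, "claw": 0.4}
    - {"dx": 0, "dy": 0, "dz": 0, "rx": 0, "ry": 0, "rz": 0, "claw": 0.4}
    - {"dx": 0, "dy": 0, "dz": 0, "rx": 0, "ry": 0, "rz": 0, "claw": 0.4}
    - {"dx": 0, "dy": 0, "dz": -0.2, "rx": 0, "ry": 0, "rz": 0, "claw": 0.4}
    - {"dx": 0, "dy": 0, "dz": -0.3, "rx": 0, "ry": 0, "rz": 0, "claw": 0.4}
    - {"dx": 0, "dy": 0, "dz": -0.4, "rx": 0, "ry": 0, "rz": 0, "claw": 0.4}

```text
time_s: 26.65
ee_pos: [0.4656, 0.2988, 0.1869]
eef_rot: [3.14, 0.002, -0.0]
force: [0.1, -0.1, -0.1]
grip_width: 0.0564
grip_force: 0.0
```

Emit:
step_arm:
  plan:
    - {"dx": 0, "dy": 0.3, "dz": -0.2, "rx": 0, "ry": 0, "rz": 0, "claw": 0.4}
    - {"dx": 0, "dy": 0.4, "dz": 0, "rx": 0, "ry": 0, "rz": 0, "claw": 0.4}
    - {"dx": -0.1, "dy": 0.4, "dz": 0, "rx": 0, "ry": 0, "rz": 0, "claw": 0.4}
    - {"dx": -0.2, "dy": 0.4, "dz": 0, "rx": 0, "ry": 0, "rz": 0, "claw": 0.4}
    - {"dx": -0.2, "dy": 0.4, "dz": 0, "rx": 0, "ry": 0, "rz": 0, "claw": 0.4}
    - {"dx": -0.2, "dy": 0.4, "dz": 0, "rx": 0, "ry": 0, "rz": 0, "claw": 0.4}
    - {"dx": 0, "dy": 0.3, "dz": 0, "rx": 0, "ry": 0, "rz": 0, "claw": 0.4}
    - {"dx": 0, "dy": 0, "dz": 0, "rx": 0, "ry": 0, "rz": 0, "claw": 0.4}
    - {"dx": 0, "dy": 0, "dz": 0, "rx": 0, "ry": 0, "rz": 0, "claw": 0.4}

```text
time_s: 27.55
ee_pos: [0.3963, 0.039, 0.2072]
eef_rot: [-3.141, -0.001, -0.002]
force: [-1.0, -0.0, -0.2]
grip_width: 0.0562
grip_force: 0.0
```

```bash
python3 - <<'E'
from h import *
c=viewer.camera("top"); W=cloud(c); cv2.imwrite("pics/top2.png",c["img"][:,:,::-1])
for n,x,y in (("teal_bottle",446,-273),("blue_cap_bottle",520,-278),("amber_bottle",471,374),("orange_cap_bottle",540,296),("lime_bottle",467,300),("black_bottle",650,-69),("gold_bottle",543,-114)):
    h=B[n][2]; p=W.reshape(-1,3)*1000
    q=p[(np.hypot(p[:,0]-x,p[:,1]-y)<30)&(p[:,2]>h-8)&(p[:,2]<h+12)]
    print(n,len(q),np.round(q.mean(0)) if len(q) else "",h)
E
```

```text
teal_bottle 188 [ 446. -272.   94.] 94
blue_cap_bottle 184 [ 519. -277.  116.] 116
amber_bottle 192 [471. 376.  97.] 98
orange_cap_bottle 201 [539. 296. 112.] 112
lime_bottle 235 [465. 298. 103.] 104
black_bottle 222 [649. -69. 108.] 108
gold_bottle 206 [ 543. -114.   96.] 96
```

View pics/top2.png

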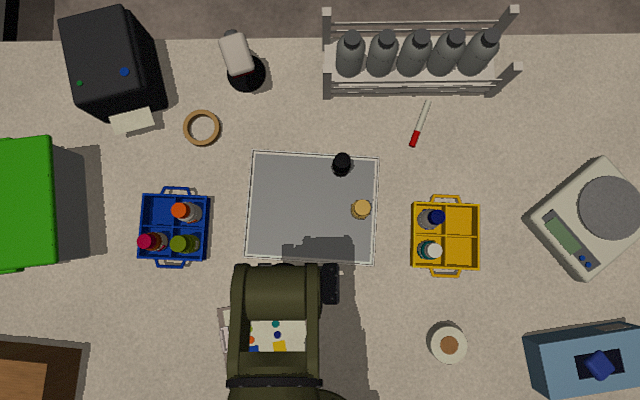

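All five bottles stand in separate compartments with their tops at the right heights: blue carrier (180,211), (145,241) and (178,243), yellow carrier (437,218) and (430,250). The black and gold bottles haven't moved, so I'm handing in.

```bash
python3 -c "
from station import hand_in
print(hand_in())"
```

```text
the job is handed in; nothing more can be done
None
```

I placed all five kit bottles upright, each in its own compartment of the correct carrier, left the black and gold bottles where they stood, and handed in at about 27.6 s; the hand-in returned no verdict.

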